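# Open the test kiln's vent damper with the poker

### The job

The glaze test firing is over, so open the vent of the bench-top test kiln. Take the poker from its stand, feel along through the slot in the kiln's lid until the tip drops fully into the unseen socket of the damper plate, draw the damper towards the vent-stack end of the slot until it is against its open stop, then lift the poker out and stand it back in its stand. Do not knock over the test tiles.

Things in the scene. Friction and masses are not known exactly. Their poses are not given: they have to be found in the camera images.
- kiln: Bench-top test kiln, fixed: grey steel box 220 x 300 mm with a pale brick lid whose top is 150 mm above the bench. Origin under its centre; z up, -x is its front (lift bar, knob), y runs along the lid's slot. A capped vent stack, 68 mm wide and 203 mm above the bench at its cap, stands on the lid at x = +55, y = -100 mm.
- slot_mid (a point): Middle of the straight slot in the lid, level with the lid's top and the steel plate round it; axes as the kiln's. The slot is 110 mm long (y -55 to +55 mm) and 20 mm wide in x; its -y end is the vent-stack (open) end. The lid is 32 mm thick; right beneath it the flat black damper plate closes the slot from below at any position, 32 mm under this point.
- damper (a joint): How far the damper plate is drawn along the slot's -y from its closed stop (0, as it starts) to its open stop (0.040 m); 3 to 5 N move it, it stays where left. In it, on the slot's line, is one unseen socket, 18 mm in y, 24 mm in x, floor 25 mm below the plate's face. When closed, its centre is at an unknown y from -5 to +45 mm of slot_mid.
- poker_grip (a point): Where to grip the poker's round wooden handle, 24 mm in diameter; the wood reaches from 28 mm below this point to 28 mm above it, with a small hanging ring 14 mm high on top. z runs up the poker, which weighs 0.11 to 0.23 kg and starts upright in its stand. A steel collar, 36 mm in diameter, lies 36 to 42 mm below this point, the tip 112 mm below.
- poker: The poker; origin at the centre of its lower end (the tip: 7 mm flat, chamfered over 3 mm to the round 12 mm steel shaft), z up the poker. The underside of its collar is 70 mm above the tip.
- stand_mouth (a point): Centre of the upper rim of the poker's stand, 85 mm above the bench: upright dark steel tube, bore 20 mm wide and 71 mm deep, outside 34 mm, on a round foot 84 mm wide; fixed, left or right of the kiln. The poker's collar rests on this rim with the shaft in the bore.
- tile_a: L-shaped glazed test tile, 36 x 25 x 70 mm, standing on the bench in front of the kiln; origin under its foot, z axis up.
- tile_b: L-shaped glazed test tile, 37 x 25 x 76 mm, standing on the bench in front of the kiln; origin under its foot, z axis up.
- tile_c: L-shaped glazed test tile, 37 x 22 x 71 mm, standing on the bench in front of the kiln; origin under its foot, z axis up.

How it is judged:
By the outcome, as a careful person would: the job done as asked, in the order asked, and still so for the second after the job is handed in, with the robot touching nothing.
It also fails if it takes over 61 s, if anything falls off the work surface, if the arm or the gripper's body presses on something with over 40 N, if the wrist force passes 120 N, or if a joint passes its speed limit or range.

### The arm

A 6-joint arm with a two-finger parallel gripper is mounted at the origin on a cart in front of the work surface, level with it; the furniture and walls round the work are solid. World frame = base frame: x ahead of the robot, y to its left, z up, the work surface at z = 0. Lengths are in m, angles in degrees, forces in N, time in s.
With the tool pointing down it reaches from about 0.375 to 0.9 m from the base axis. Payload 3.1 kg.
Tool frame: the origin (TCP) lies midway between the tips of the shut fingers; the grasp point (between the pads) lies 19 mm behind it; z points along the fingers, y is the direction in which the jaws open and shut (so a half turn about z gives the same grasp; the last joint's range is limited). The gripper opens to 87 mm and grips with 3 to 60 N. Pads are 19 mm wide; open, the fingers measure 117 mm over their backs; the gripper's body (75 mm by 190 mm) begins 51 mm behind the grasp point.
Start: joints at [67.122, 30.224, 82.088, -0, 67.689, -10.227], TCP at [0.137, 0.61, 0.223] pointing down, gripper open.
Joint ranges: [-176.69, 176.69], [-43.24, 126.21], [12.49, 139.97], [-82, 262], [0, 151.66], [-163.58, 163.58]. Speed limits (degrees/s): [159.86, 159.86, 180, 180, 180, 180].

### API

Orientations are given as a 3x3 rotation matrix whose columns are the frame's x, y, z axes.
In Python, from rig import bot, capture, get_calibration gives the robot as it stands.
- The arm moves only by the tool play_rows, never from a script. Its arguments are lists of equal length, an entry for each row: "fingers": the closure in counts, from 0 (fully open) to 255 (shut); "linear": the shift along the tool's x, y, z in mm, a list of three; "rot": the turn, a rotation vector about the tool's x, y, z in degrees, a list of three. A call has 1 to 20 rows; each row is the pose to reach, as a shift and turn from the pose commanded when the call began, along the tool's axes at that moment; what a row does not reach only later rows make up. A row lasts 1/10 s, in which the tool goes at most 50 mm and 8.59 degrees, less where a joint would pass 70% of its speed; a pose out of reach is approached as far as the arm can. A call with a gripper value outside its range is refused whole. The fingers move at their own pace and stop on an object; the grip force is fixed at half the most. Time passes only in rows, so rows that repeat a pose let the fingers close. It gives the time, the measured TCP pose, the force and the opening at its end, in the units of the state.
- bot.read_state(): the state, without advancing time (a new reading comes with each control period).
- capture(name): name is "scene" or "top"; returns the picture (480x640x3 uint8, red, green, blue); there is no depth.
- get_calibration(name): a dict with "vfov" (degrees; the focal length in pixels is half the picture's height over the tangent of half this angle, whatever the lens; pixels are square), "cx", "cy" (the principal point, pixels), "dist" ([k1, k2, p1, p2, k3] as OpenCV has them; the pictures are not rectified), "camera_from_world" (4x4, takes a point from world to camera coordinates). Camera axes: x right, y down, z forward; pixel columns grow to the right and rows downward; lengths in m; the calibration is good to about 2 mm. A picture is of the moment at which its call begins. get_calibration takes no time and is no camera call.
- bot.hand_in(): hands the job in, once; it reports no verdict.
The state is a dict: "time_s": time; "joint_positions": joint angles; "qvel": joint speeds; "tau": joint torques, N m; "position": TCP position; "tcp_rot": TCP orientation; "force": force on the tool from outside, world axes, zero at the start; "moment": the same for the moment, N m; "opening": opening from 0.0 (shut) to 1.0 (fully open).
Only numpy, scipy, OpenCV 4.12 (cv2) and the standard library are available. Lean on these libraries where they do the work, as an engineer would, in place of code of your own. Each camera call takes 0.05 s, during which the arm holds its last target.

## Working session

There is one attempt and no reset: what is moved stays moved. The work goes in short steps, Python scripts to look and compute and a tool call to move; the robot and the scene stay as the last step left them, time stands still between calls to the robot, and variables do not carry over. Pictures are saved under pics/ and viewed, and the job is handed in when it is done.

Besides the shell and the picture viewer there is one more tool, called after "Request:" as name(argument=value, ...), one argument or row to a line, values as JSON. play_rows: Moves the arm, as the interface text tells. Its arguments: {"type":"object","properties":{"fingers":{"type":"array"},"linear":{"type":"array"},"rot":{"type":"array"}},"required":["fingers","linear","rot"]}

```bash
ls; mkdir -p pics; python3 - <<'E'
from rig import bot,capture,get_calibration
import cv2
for n in("scene","top"):
    im=capture(n); cv2.imwrite(f"pics/{n}0.png",im[:,:,::-1]); print(n,get_calibration(n))
print(bot.read_state())
E
```

```text
pics
scene {'vfov': 42.49896660524646, 'cx': 315.392411228984, 'cy': 228.22653704763255, 'dist': array([0.04620145, 0.        , 0.        , 0.        , 0.        ]), 'camera_from_world': array([[-0.88383689, -0.46775123,  0.00641454,  0.48104261],
       [-0.27554508,  0.50947583, -0.81517439,  0.1887473 ],
       [ 0.37803077, -0.72224869, -0.57918008,  1.19640319],
       [ 0.        ,  0.        ,  0.        ,  1.        ]])}
top {'vfov': 42.02474697029515, 'cx': 312.15606963611975, 'cy': 239.71535677859552, 'dist': array([0.06598512, 0.        , 0.        , 0.        , 0.        ]), 'camera_from_world': array([[ 0.00295746, -0.99998311,  0.00500275,  0.06290545],
       [-0.97544601, -0.00398653, -0.22020259,  0.51518875],
       [ 0.22021882, -0.00422868, -0.97544133,  1.54824257],
       [ 0.        ,  0.        ,  0.        ,  1.        ]])}
{'time_s': 0.1, 'joint_positions': array([ 6.71202496e+01,  3.02727686e+01,  8.21500938e+01,  7.39887188e-04,
        6.76858306e+01, -1.02273083e+01]), 'qvel': array([ 0.0251995 , -0.02608813, -0.18660936,  0.10125027, -0.02628153,
        0.03850841]), 'tau': array([-6.45609107e-04, -4.40987742e+01, -1.77151269e+01,  6.34744763e-02,
        5.33597998e-02, -2.85388523e-05]), 'position': array([0.13660919, 0.60922279, 0.22167297]), 'tcp_rot': array([[-9.75715482e-01,  2.19040492e-01, -7.48575698e-04],
       [ 2.19041494e-01,  9.75713987e-01, -1.74314897e-03],
       [ 3.48575571e-04, -1.86478658e-03, -9.99998201e-01]]), 'force': array([-0.21314172, -0.33879569,  0.81285173]), 'moment': array([-0.03392013,  0.00233911,  0.04794883]), 'opening': 1.0035221238034133}
```

View pics/scene0.png

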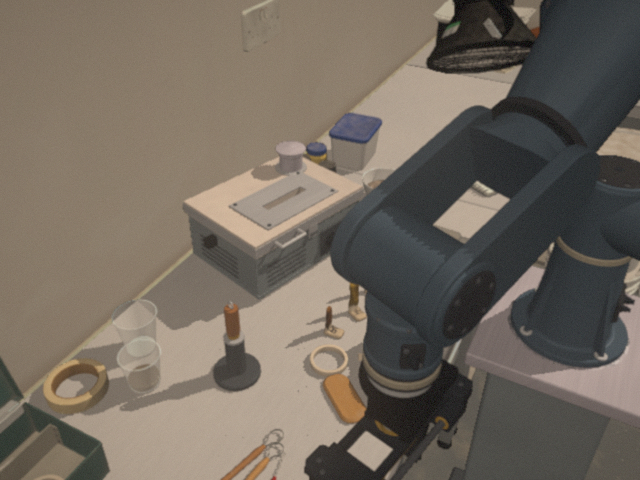

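View pics/top0.png

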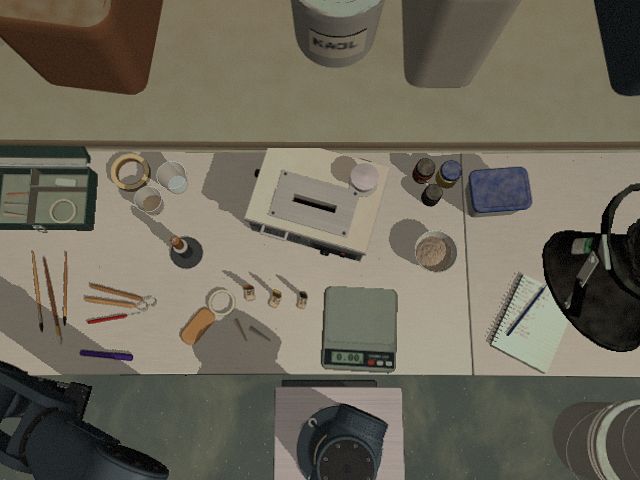

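```bash
python3 - <<'E'
import cv2
t=cv2.imread("pics/top0.png"); s=cv2.imread("pics/scene0.png")
cv2.imwrite("pics/c1.png",cv2.resize(t[140:270,240:400],None,fx=5,fy=4.5,interpolation=cv2.INTER_CUBIC)[:600])
cv2.imwrite("pics/c2.png",cv2.resize(t[220:320,150:320],None,fx=4,fy=4,interpolation=cv2.INTER_CUBIC))
cv2.imwrite("pics/c3.png",cv2.resize(s[280:400,190:390],None,fx=4,fy=4,interpolation=cv2.INTER_CUBIC))
cv2.imwrite("pics/c4.png",cv2.resize(s[130:300,180:380],None,fx=3.5,fy=3.5,interpolation=cv2.INTER_CUBIC))
E
```

```text
(no output)
```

View pics/c1.png

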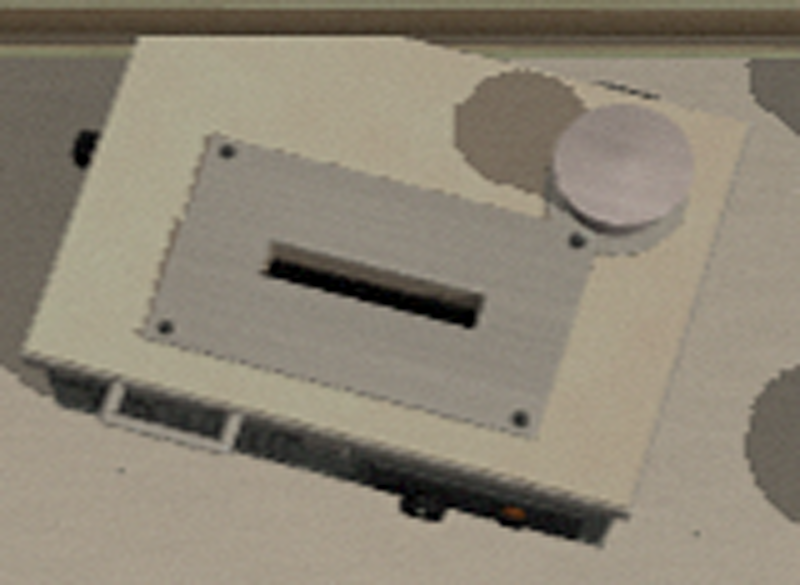

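View pics/c2.png

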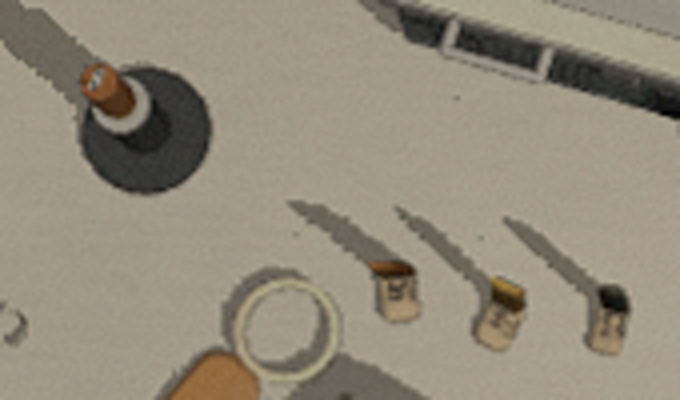

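View pics/c3.png

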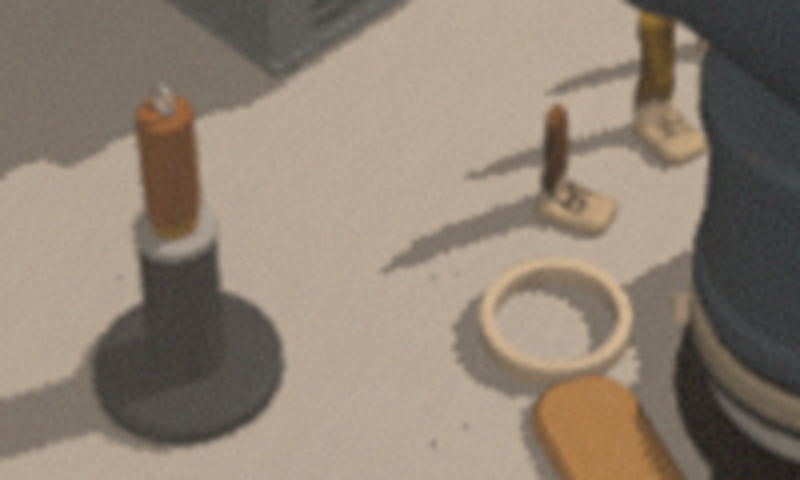

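View pics/c4.png

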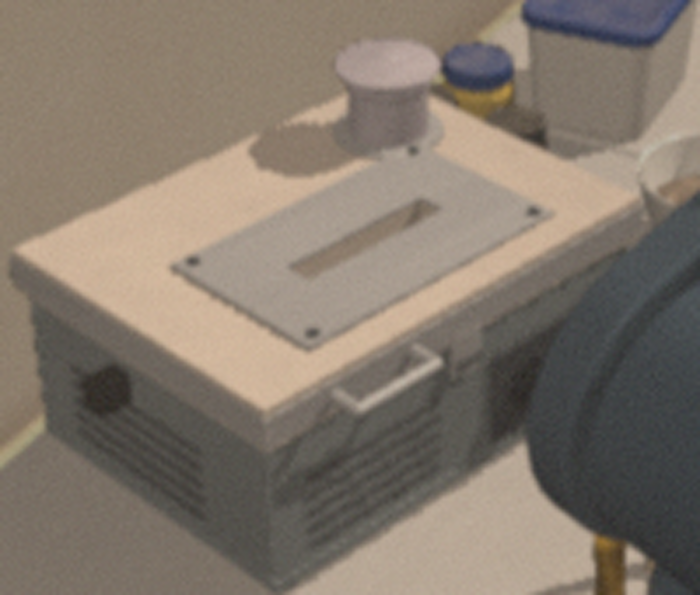

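```bash
cat > h.py <<'E'
import numpy as np, cv2
from rig import get_calibration
def ray(n,uv):
    c=get_calibration(n); f=240/np.tan(np.radians(c["vfov"]/2))
    K=np.array([[f,0,c["cx"]],[0,f,c["cy"]],[0,0,1]])
    p=cv2.undistortPoints(np.array([[uv]],float),K,c["dist"])[0,0]
    T=c["camera_from_world"];R=T[:3,:3]
    return -R.T@T[:3,3], R.T@np.array([p[0],p[1],1])
def at(n,uv,z):
    o,d=ray(n,uv); return (o+d*(z-o[2])/d[2])
def proj(n,P):
    c=get_calibration(n); f=240/np.tan(np.radians(c["vfov"]/2))
    K=np.array([[f,0,c["cx"]],[0,f,c["cy"]],[0,0,1]]);T=c["camera_from_world"]
    return cv2.projectPoints(np.array(P,float).reshape(-1,3),cv2.Rodrigues(T[:3,:3])[0],T[:3,3],K,c["dist"])[0][:,0]
def crop(p,ox,oy,sx,sy): return (ox+(p[0]+.5)/sx-.5, oy+(p[1]+.5)/sy-.5)
def tri(uv1,uv2):
    A=[];b=[]
    for n,u in(("scene",uv1),("top",uv2)):
        o,d=ray(n,u);d=d/np.linalg.norm(d);M=np.eye(3)-np.outer(d,d);A.append(M);b.append(M@o)
    x,r,_,_=np.linalg.lstsq(np.vstack(A),np.hstack(b),rcond=None);return x,np.sqrt(r)
E
python3 - <<'E'
from h import *
np.set_printoptions(precision=4,suppress=True)
c1=lambda p:crop(p,240,140,5,4.5)
c2=lambda p:crop(p,150,220,4,4)
c3=lambda p:crop(p,190,280,4,4)
c4=lambda p:crop(p,180,130,3.5,3.5)
st=[(227,151),(577,240),(520,418),(165,327)]; ss=[(194,261),(414,150),(533,211),(312,332)]
T=[at("top",c1(p),.152) for p in st]; S=[at("scene",c4(p),.152) for p in ss]
print("screws top",T,"\nscene",S); print(np.mean(T,0),np.mean(S,0))
for X in(T,S):
    for a,b in((0,1),(3,2)):
        d=X[b]-X[a]; print("ang -y dir",np.degrees(np.arctan2(d[1],d[0])),np.linalg.norm(d))
print([tri(c4(a),c1(b)) for a,b in zip(ss,st)])
sl=[at("top",c1(p),.15) for p in [(272,240),(265,270),(486,294),(475,327)]]; print("slot",sl,np.mean(sl,0))
sl=[at("scene",c4(p),.15) for p in [(291,266),(308,277),(420,199),(440,207)]]; print("slot",sl,np.mean(sl,0))
L=[at("top",c1(p),.15) for p in [(22,355),(628,515),(748,122)]];print("lid",L)
print("cap",at("top",c1((623,165)),.203))
print("foot",at("top",c2((146,129)),.012),at("scene",c3((188,365)),.012))
print("collar",at("top",c2((122,103)),.091),at("scene",c3((176,232)),.091))
print("wood",at("top",c2((103,83)),.155),at("scene",c3((165,112)),.155))
print("ring",tri(c3((165,97)),c2((98,78))))
for n,p in(("a",(398,300)),("b",(500,325)),("c",(606,328))): print(n,at("top",c2(p),.012))
E
```

```text
screws top [array([0.6619, 0.1327, 0.152 ]), array([ 0.6117, -0.0397,  0.152 ]), array([ 0.5118, -0.0109,  0.152 ]), array([0.5617, 0.1617, 0.152 ])] 
scene [array([0.6603, 0.1336, 0.152 ]), array([ 0.6101, -0.0396,  0.152 ]), array([ 0.5111, -0.0102,  0.152 ]), array([0.5622, 0.1625, 0.152 ])]
[0.5868 0.0609 0.152 ] [0.5859 0.0616 0.152 ]
ang -y dir -106.22081094051653 0.1795717619922129
ang -y dir -106.12853562302733 0.17971883077797132
ang -y dir -106.16259543515021 0.18028825767912374
ang -y dir -106.46354603595427 0.1801349603011657
[(array([0.6616, 0.1325, 0.1512]), array([0.0007])), (array([ 0.6111, -0.0399,  0.1518]), array([0.001])), (array([ 0.5117, -0.011 ,  0.1515]), array([0.0003])), (array([0.5622, 0.1619, 0.1515]), array([0.0005]))]
slot [array([0.6117, 0.1101, 0.15  ]), array([0.5946, 0.1134, 0.15  ]), array([0.5815, 0.005 , 0.15  ]), array([0.5629, 0.0105, 0.15  ])] [0.5877 0.0598 0.15  ]
slot [array([0.6095, 0.1086, 0.15  ]), array([0.5947, 0.1138, 0.15  ]), array([0.5796, 0.0074, 0.15  ]), array([0.5644, 0.0098, 0.15  ])] [0.5871 0.0599 0.15  ]
lid [array([0.5463, 0.2311, 0.15  ]), array([ 0.4592, -0.0625,  0.15  ]), array([ 0.6804, -0.1254,  0.15  ])]
cap [ 0.6376 -0.0582  0.203 ]
foot [0.4911 0.3949 0.012 ] [0.4874 0.4022 0.012 ]
collar [0.4915 0.3948 0.091 ] [0.4886 0.4002 0.091 ]
wood [0.4899 0.3932 0.155 ] [0.491  0.3967 0.155 ]
ring (array([0.4916, 0.3949, 0.1615]), array([0.0001]))
a [0.3788 0.2272 0.012 ]
b [0.3628 0.161  0.012 ]
c [0.3611 0.0925 0.012 ]
```

```bash
python3 - <<'E'
from h import *
c,s=np.cos,np.sin
a=np.linspace(0,2*np.pi,60)
def circ(x,y,z,r): return np.c_[x+r*c(a),y+r*s(a),0*a+z]
yaw=np.radians(-16.3); kx=np.array([c(yaw),s(yaw),0]);ky=np.array([-s(yaw),c(yaw),0])
m=np.array([.587,.0603,.15])
slot=np.array([m+i*.010*kx+j*.055*ky for i,j in((-1,-1),(1,-1),(1,1),(-1,1),(-1,-1))])
X,Y=.491,.3955
out=[]
for n,(u,v,w,h) in(("scene",(195,285,90,115)),("top",(160,220,60,60))):
    im=cv2.imread(f"pics/{n}0.png"); k=5
    I=cv2.resize(im,None,fx=k,fy=k,interpolation=cv2.INTER_CUBIC)
    for P,col in((circ(X,Y,.085,.017),(0,255,0)),(circ(X,Y,.091,.018),(0,255,255)),(circ(X,Y,.155,.012),(255,255,0)),(circ(X,Y,.099,.012),(255,255,0)),(circ(X,Y,0,.042),(0,0,255)),(slot,(0,0,255))):
        q=proj(n,P); cv2.polylines(I,[np.round((q+.5)*k-.5).astype(int)],False,col,1)
    out.append(I[v*k:(v+h)*k,u*k:(u+w)*k])
    sl=(250,165,190,60) if 0 else None
    if n=="top": cv2.imwrite("pics/o_slot.png",I[185*k:225*k,285*k:345*k])
    else: cv2.imwrite("pics/o_slot_s.png",I[170*k:230*k,240*k:330*k])
H=max(o.shape[0] for o in out)
cv2.imwrite("pics/o1.png",np.hstack([cv2.copyMakeBorder(o,0,H-o.shape[0],0,0,0) for o in out]))
E
```

```text
(no output)
```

View pics/o1.png

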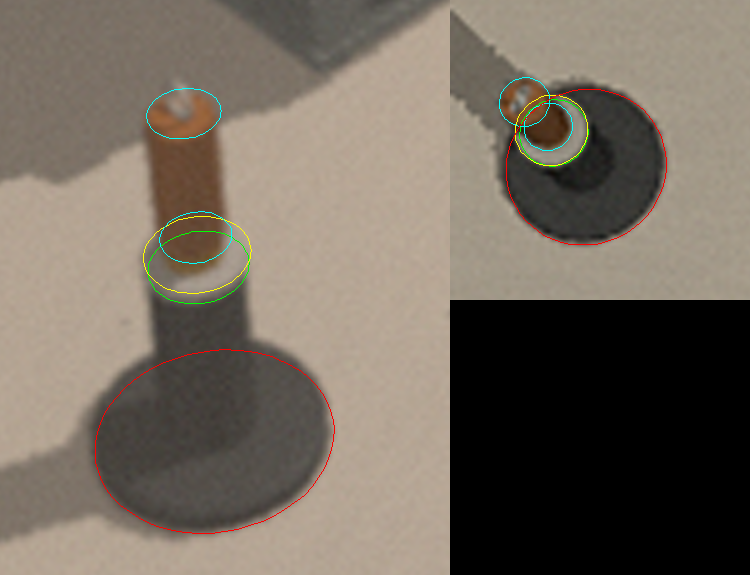

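View pics/o_slot.png

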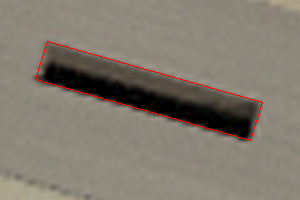

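View pics/o_slot_s.png

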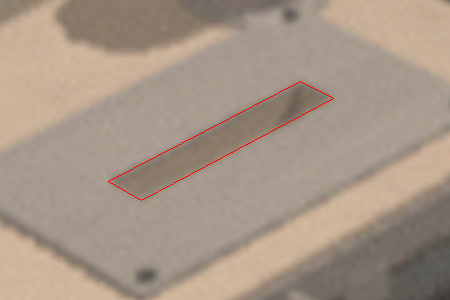

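```bash
cat >> h.py <<'E'
from rig import bot
yaw=np.radians(-16.3)
KX=np.array([np.cos(yaw),np.sin(yaw),0]);KY=np.array([-np.sin(yaw),np.cos(yaw),0]);MID=np.array([.587,.0603,.150])
STAND=np.array([.491,.396,.085])
from scipy.spatial.transform import Rotation as Ro
RT=np.c_[-KX,KY,[0,0,-1]]
def go(t):
    s=bot.read_state();R=s["tcp_rot"]
    print("t",round(s["time_s"],2),"pos",s["position"].round(4),"F",s["force"].round(2),"M",s["moment"].round(3),"op",round(s["opening"],3))
    print("shift",(R.T@(np.array(t)-s["position"])*1000).round(1),"rot",Ro.from_matrix(R.T@RT).as_rotvec(degrees=True).round(2))
E
python3 -c "
from h import *
go([.491,.396,.222])"
```

```text
t 0.1 pos [0.1366 0.6092 0.2217] F [-0.21 -0.34  0.81] M [-0.034  0.002  0.048] op 1.004
shift [-3.925e+02 -1.304e+02 -2.000e-01] rot [-0.11 -0.02  3.65]
```

Request:
play_rows(
  fingers=[0,0,0,0,0,0,0,0,0,0,0,0,0,0,0,0,0,0],
  linear=[
    [-8,-3,0],
    [-24,-8,0],
    [-50,-17,0],
    [-80,-27,0],
    [-112,-37,0],
    [-144,-48,0],
    [-176,-58,0],
    [-208,-69,0],
    [-240,-80,0],
    [-272,-90,0],
    [-304,-101,0],
    [-334,-111,0],
    [-358,-119,0],
    [-376,-125,0],
    [-388,-129,0],
    [-392.5,-130.4,0],
    [-392.5,-130.4,0],
    [-392.5,-130.4,0],
  ],
  rot=[
    [0,0,0],
    [0,0,0.2],
    [0,0,0.4],
    [0,0,0.7],
    [0,0,1],
    [0,0,1.3],
    [0,0,1.6],
    [0,0,1.9],
    [0,0,2.2],
    [0,0,2.5],
    [0,0,2.8],
    [0,0,3.1],
    [0,0,3.3],
    [0,0,3.5],
    [0,0,3.6],
    [-0.1,0,3.65],
    [-0.1,0,3.65],
    [-0.1,0,3.65],
  ],
)

```text
time_s: 1.9
position: [0.4902, 0.3971, 0.2225]
tcp_rot: [[-0.96, 0.28, -0.0], [0.28, 0.96, 0.002], [0.001, 0.002, -1.0]]
force: [-0.4, -0.2, -0.5]
opening: 1.002
```

```bash
python3 - <<'E'
from h import *
from rig import capture
go([.491,.396,.108])
for n in("scene","top"):
    cv2.imwrite(f"pics/{n}1.png",capture(n)[:,:,::-1])
s=cv2.imread("pics/scene1.png")
cv2.imwrite("pics/s1c.png",cv2.resize(s[160:400,120:400],None,fx=2.5,fy=2.5))
E
```

```text
t 1.9 pos [0.4902 0.3971 0.2225] F [-0.35 -0.16 -0.48] M [-0.     0.007  0.006] op 1.002
shift [ -1.1  -1.  114.5] rot [ 0.09 -0.05  0.05]
```

View pics/s1c.png

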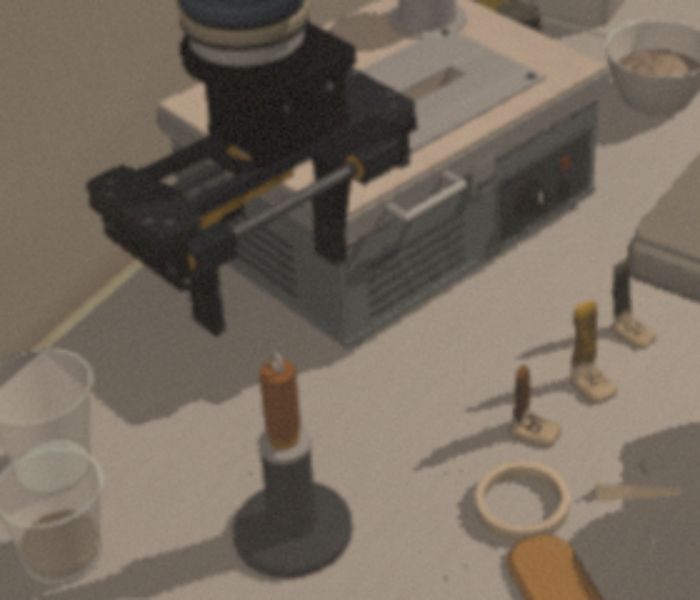

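Request:
play_rows(
  fingers=[0,0,0,0,0,0,0,0,0,0,255,255,255,255,255,255,255,255,255,255],
  linear=[
    [-1,-1,6],
    [-1,-1,20],
    [-1,-1,36],
    [-1,-1,52],
    [-1,-1,70],
    [-1,-1,86],
    [-1,-1,100],
    [-1,-1,110],
    [-1,-1,114],
    [-1,-1,114.5],
    [-1,-1,114.5],
    [-1,-1,114.5],
    [-1,-1,114.5],
    [-1,-1,114.5],
    [-1,-1,114.5],
    [-1,-1,114.5],
    [-1,-1,114.5],
    [-1,-1,114.5],
    [-1,-1,114.5],
    [-1,-1,114.5],
  ],
  rot=[
    [0,0,0],
    [0,0,0],
    [0,0,0],
    [0,0,0],
    [0,0,0],
    [0,0,0],
    [0,0,0],
    [0,0,0],
    [0,0,0],
    [0,0,0],
    [0,0,0],
    [0,0,0],
    [0,0,0],
    [0,0,0],
    [0,0,0],
    [0,0,0],
    [0,0,0],
    [0,0,0],
    [0,0,0],
    [0,0,0],
  ],
)

```text
time_s: 4.0
position: [0.492, 0.3957, 0.108]
tcp_rot: [[-0.96, 0.281, 0.001], [0.281, 0.96, 0.002], [-0.0, 0.002, -1.0]]
force: [0.5, -0.2, -0.9]
opening: 0.27
```

```bash
python3 - <<'E'
from h import *
from rig import capture
go([.491,.396,.258])
for n in("scene","top"):
    cv2.imwrite(f"pics/{n}2.png",capture(n)[:,:,::-1])
s=cv2.imread("pics/scene2.png")
cv2.imwrite("pics/s2c.png",cv2.resize(s[240:400,160:360],None,fx=3.5,fy=3.5))
E
```

```text
t 4.0 pos [0.492  0.3957 0.108 ] F [ 0.54 -0.2  -0.88] M [-0.008 -0.017  0.028] op 0.27
shift [   1.1    0.3 -150. ] rot [ 0.11  0.   -0.  ]
```

View pics/s2c.png

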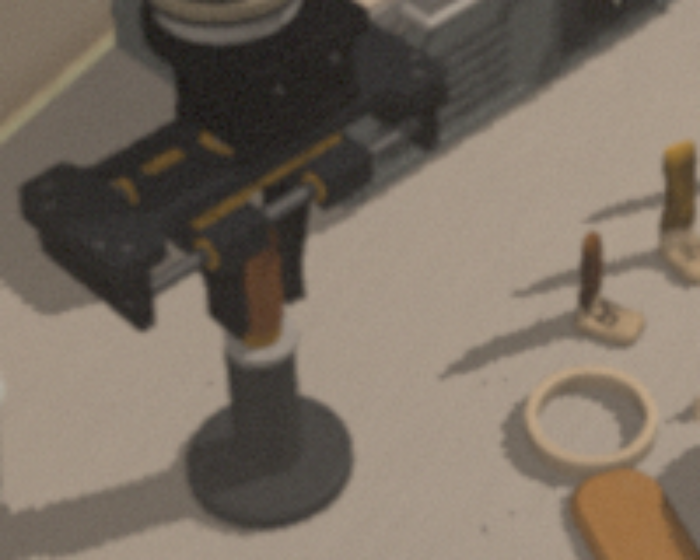

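Request:
play_rows(
  fingers=[255,255,255,255,255,255,255,255,255,255,255,255],
  linear=[
    [0,0,-4],
    [0,0,-12],
    [0,0,-26],
    [0,0,-42],
    [0,0,-60],
    [0,0,-78],
    [0,0,-96],
    [0,0,-114],
    [0,0,-132],
    [0,0,-144],
    [0,0,-150],
    [0,0,-152],
  ],
  rot=[
    [0,0,0],
    [0,0,0],
    [0,0,0],
    [0,0,0],
    [0,0,0],
    [0,0,0],
    [0,0,0],
    [0,0,0],
    [0,0,0],
    [0,0,0],
    [0,0,0],
    [0,0,0],
  ],
)

```text
time_s: 5.3
position: [0.4921, 0.3954, 0.261]
tcp_rot: [[-0.96, 0.281, 0.002], [0.281, 0.96, 0.002], [-0.001, 0.003, -1.0]]
force: [0.4, 0.3, -0.3]
opening: 0.27
```

```bash
python3 - <<'E'
from h import *
from rig import capture
go([.587+.3*0,.0603,.258])
for n in("scene","top"):
    cv2.imwrite(f"pics/{n}3.png",capture(n)[:,:,::-1])
p=bot.read_state()["position"]; print(proj("scene",[p+[0,0,-.093],p]),proj("top",[p+[0,0,-.093]]))
s=cv2.imread("pics/scene3.png")
cv2.imwrite("pics/s3c.png",cv2.resize(s[200:360,160:300],None,fx=4,fy=3.75)[:600])
E
```

```text
t 5.3 pos [0.4921 0.3954 0.261 ] F [ 0.44  0.25 -0.3 ] M [ 0.022 -0.044 -0.012] op 0.27
shift [-185.1 -295.     2.4] rot [0.15 0.05 0.  ]
[[230.55098383 301.50932777]
 [226.15290339 256.15187289]] [[173.53730626 238.56722845]]
```

View pics/s3c.png

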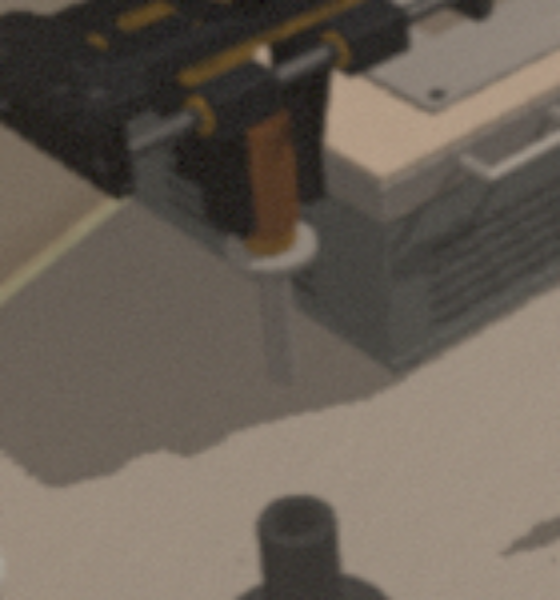

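```bash
python3 - <<'E'
from h import *
go(MID+KY*(-.008)+[0,0,.113])
o=crop((299,513),160,200,4,3.75); print(at("scene",o,.085))
E
```

```text
t 5.4 pos [0.4917 0.3952 0.2598] F [ 0.01 -0.44 -1.42] M [-0.05   0.017  0.048] op 0.268
shift [-185.5 -302.6   -3.6] rot [ 0.08 -0.03 -0.  ]
[0.49273786 0.39253871 0.085     ]
```

Request:
play_rows(
  fingers=[255,255,255,255,255,255,255,255,255,255,255,255,255,255,255,255,255,255,255,255],
  linear=[
    [-3,-5,-1],
    [-9,-15,-2],
    [-19,-31,-3],
    [-31,-51,-3.6],
    [-44,-72,-3.6],
    [-57,-93,-3.6],
    [-70,-114,-3.6],
    [-83,-135,-3.6],
    [-96,-156,-3.6],
    [-109,-177,-3.6],
    [-122,-198,-3.6],
    [-135,-219,-3.6],
    [-147,-240,-3.6],
    [-159,-259,-3.6],
    [-169,-275,-3.6],
    [-177,-289,-3.6],
    [-183,-298,-3.6],
    [-185.5,-302.6,-3.6],
    [-185.5,-302.6,-3.6],
    [-185.5,-302.6,-3.6],
  ],
  rot=[
    [0,0,0],
    [0,0,0],
    [0,0,0],
    [0,0,0],
    [0,0,0],
    [0,0,0],
    [0,0,0],
    [0,0,0],
    [0,0,0],
    [0,0,0],
    [0,0,0],
    [0,0,0],
    [0,0,0],
    [0,0,0],
    [0,0,0],
    [0,0,0],
    [0,0,0],
    [0,0,0],
    [0,0,0],
    [0,0,0],
  ],
)

```text
time_s: 7.4
position: [0.5847, 0.0534, 0.263]
tcp_rot: [[-0.96, 0.28, -0.0], [0.28, 0.96, 0.002], [0.001, 0.002, -1.0]]
force: [-0.3, -0.2, -1.5]
opening: 0.271
```

```bash
python3 - <<'E'
from h import *
from rig import capture
go(MID+KY*(-.008)+[0,0,.073])
for n in("scene","top"):
    cv2.imwrite(f"pics/{n}4.png",capture(n)[:,:,::-1])
p=bot.read_state()["position"]; print(proj("scene",[p+[0,0,-.093],p])); 
for i in range(5): print(bot.read_state()["position"],bot.read_state()["force"])
s=cv2.imread("pics/scene4.png")
cv2.imwrite("pics/s4c.png",cv2.resize(s[120:270,200:380],None,fx=4,fy=4)[:600])
E
```

```text
t 7.4 pos [0.5847 0.0534 0.263 ] F [-0.34 -0.23 -1.51] M [-0.024  0.007  0.013] op 0.271
shift [-0.3 -0.8 40. ] rot [ 0.12 -0.04  0.02]
[[286.57892045 187.85699032]
 [285.59607176 147.87142813]]
[0.5847216  0.05362796 0.26310457] [-0.89268217 -0.34661529 -1.19034306]
[0.5847216  0.05362796 0.26310457] [-0.89268217 -0.34661529 -1.19034306]
[0.5847216  0.05362796 0.26310457] [-0.89268217 -0.34661529 -1.19034306]
[0.5847216  0.05362796 0.26310457] [-0.89268217 -0.34661529 -1.19034306]
[0.5847216  0.05362796 0.26310457] [-0.89268217 -0.34661529 -1.19034306]
```

View pics/s4c.png

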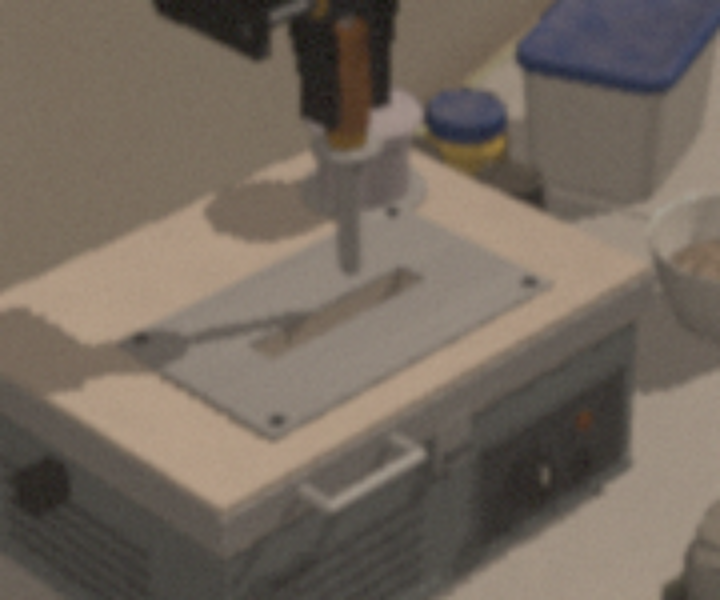

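Request:
play_rows(
  fingers=[255,255,255,255,255,255,255,255],
  linear=[
    [0,-0.5,5],
    [0,-0.5,13],
    [0,-0.5,22],
    [0,-0.5,30],
    [0,-0.5,36],
    [0,-0.5,40],
    [0,-0.5,40],
    [0,-0.5,40],
  ],
  rot=[
    [0,0,0],
    [0,0,0],
    [0,0,0],
    [0,0,0],
    [0,0,0],
    [0,0,0],
    [0,0,0],
    [0,0,0],
  ],
)

```text
time_s: 8.3
position: [0.5851, 0.0523, 0.2232]
tcp_rot: [[-0.96, 0.281, 0.001], [0.281, 0.96, 0.002], [-0.0, 0.002, -1.0]]
force: [-0.3, -0.3, -1.1]
opening: 0.27
```

Request:
play_rows(
  fingers=[255,255,255,255,255,255,255,255],
  linear=[
    [0,0,2],
    [0,0,4],
    [0,0,6],
    [0,0,8],
    [0,0,10],
    [0,0,11.5],
    [0,0,12],
    [0,0,12],
  ],
  rot=[
    [0,0,0],
    [0,0,0],
    [0,0,0],
    [0,0,0],
    [0,0,0],
    [0,0,0],
    [0,0,0],
    [0,0,0],
  ],
)

```text
time_s: 9.1
position: [0.5849, 0.0524, 0.2111]
tcp_rot: [[-0.96, 0.281, 0.0], [0.281, 0.96, 0.002], [0.0, 0.002, -1.0]]
force: [0.2, -0.3, -1.2]
opening: 0.274
```

Request:
play_rows(
  fingers=[255,255,255,255],
  linear=[
    [0,0,1],
    [0,0,2],
    [0,0,2],
    [0,0,2],
  ],
  rot=[
    [0,0,0],
    [0,0,0],
    [0,0,0],
    [0,0,0],
  ],
)

```text
time_s: 9.5
position: [0.5853, 0.0524, 0.2108]
tcp_rot: [[-0.96, 0.281, 0.002], [0.281, 0.96, 0.001], [-0.001, 0.002, -1.0]]
force: [-1.7, -0.0, 6.6]
opening: 0.266
```

Request:
play_rows(
  fingers=[255,255,255,255],
  linear=[
    [0,1.5,-0.6],
    [0,3,-0.6],
    [0,4,-0.6],
    [0,4,-0.6],
  ],
  rot=[
    [0,0,0],
    [0,0,0],
    [0,0,0],
    [0,0,0],
  ],
)

```text
time_s: 9.9
position: [0.5865, 0.0552, 0.2108]
tcp_rot: [[-0.96, 0.28, 0.002], [0.28, 0.96, -0.001], [-0.002, -0.001, -1.0]]
force: [-2.5, -3.3, 6.9]
opening: 0.273
```

Request:
play_rows(
  fingers=[255,255,255,255],
  linear=[
    [0,1.5,0],
    [0,3,0],
    [0,4,0],
    [0,4,0],
  ],
  rot=[
    [0,0,0],
    [0,0,0],
    [0,0,0],
    [0,0,0],
  ],
)

```text
time_s: 10.3
position: [0.5879, 0.059, 0.2108]
tcp_rot: [[-0.96, 0.28, 0.002], [0.28, 0.96, -0.001], [-0.003, -0.0, -1.0]]
force: [-1.2, -3.1, 5.4]
opening: 0.268
```

Request:
play_rows(
  fingers=[255,255,255,255],
  linear=[
    [0,1.5,0],
    [0,3,0],
    [0,4,0],
    [0,4,0],
  ],
  rot=[
    [0,0,0],
    [0,0,0],
    [0,0,0],
    [0,0,0],
  ],
)

```text
time_s: 10.7
position: [0.5892, 0.0628, 0.2108]
tcp_rot: [[-0.96, 0.28, 0.003], [0.28, 0.96, -0.001], [-0.003, -0.0, -1.0]]
force: [-0.9, -3.5, 5.7]
opening: 0.27
```

Request:
play_rows(
  fingers=[255,255,255,255],
  linear=[
    [0.5,1.5,0],
    [0.5,3,0],
    [0.5,4,0],
    [0.5,4,0],
  ],
  rot=[
    [0,0,0],
    [0,0,0],
    [0,0,0],
    [0,0,0],
  ],
)

```text
time_s: 11.1
position: [0.59, 0.0668, 0.2108]
tcp_rot: [[-0.96, 0.28, 0.003], [0.28, 0.96, -0.001], [-0.003, -0.0, -1.0]]
force: [-0.2, -3.2, 5.5]
opening: 0.271
```

Request:
play_rows(
  fingers=[255,255,255,255],
  linear=[
    [0,1.5,0],
    [0,3,0],
    [0,4,0],
    [0,4,0],
  ],
  rot=[
    [0,0,0],
    [0,0,0],
    [0,0,0],
    [0,0,0],
  ],
)

```text
time_s: 11.5
position: [0.591, 0.0706, 0.2108]
tcp_rot: [[-0.96, 0.28, 0.003], [0.28, 0.96, -0.001], [-0.003, -0.0, -1.0]]
force: [-0.2, -2.3, 6.2]
opening: 0.27
```

Request:
play_rows(
  fingers=[255,255,255,255],
  linear=[
    [0,1.5,0],
    [0,3,0],
    [0,4,0],
    [0,4,0],
  ],
  rot=[
    [0,0,0],
    [0,0,0],
    [0,0,0],
    [0,0,0],
  ],
)

```text
time_s: 11.9
position: [0.5921, 0.0745, 0.2108]
tcp_rot: [[-0.96, 0.28, 0.003], [0.28, 0.96, -0.001], [-0.003, -0.0, -1.0]]
force: [-0.4, -3.3, 5.9]
opening: 0.269
```

Request:
play_rows(
  fingers=[255,255,255,255],
  linear=[
    [0.5,1.5,0],
    [0.5,3,0],
    [0.5,4,0],
    [0.5,4,0],
  ],
  rot=[
    [0,0,0],
    [0,0,0],
    [0,0,0],
    [0,0,0],
  ],
)

```text
time_s: 12.3
position: [0.5929, 0.0786, 0.2108]
tcp_rot: [[-0.96, 0.28, 0.003], [0.28, 0.96, -0.001], [-0.003, 0.0, -1.0]]
force: [0.3, -3.7, 5.5]
opening: 0.269
```

Request:
play_rows(
  fingers=[255,255,255,255],
  linear=[
    [0,1.5,0],
    [0,3,0],
    [0,4,0],
    [0,4,0],
  ],
  rot=[
    [0,0,0],
    [0,0,0],
    [0,0,0],
    [0,0,0],
  ],
)

```text
time_s: 12.7
position: [0.5925, 0.0843, 0.209]
tcp_rot: [[-0.96, 0.281, -0.001], [0.281, 0.96, 0.004], [0.002, 0.003, -1.0]]
force: [-0.4, 0.8, -1.7]
opening: 0.267
```

Request:
play_rows(
  fingers=[255,255,255,255,255],
  linear=[
    [0,1,0],
    [0,2,0],
    [0,2,1.5],
    [0,2,3],
    [0,2,3],
  ],
  rot=[
    [0,0,0],
    [0,0,0],
    [0,0,0],
    [0,0,0],
    [0,0,0],
  ],
)

```text
time_s: 13.2
position: [0.5932, 0.0854, 0.2063]
tcp_rot: [[-0.96, 0.281, -0.0], [0.281, 0.96, 0.002], [0.001, 0.002, -1.0]]
force: [-0.8, -0.9, -1.9]
opening: 0.27
```

Request:
play_rows(
  fingers=[255,255,255,255,255,255],
  linear=[
    [0,0,2],
    [0,0,4],
    [0,0,6],
    [0,0,8],
    [0,0,8],
    [0,0,8],
  ],
  rot=[
    [0,0,0],
    [0,0,0],
    [0,0,0],
    [0,0,0],
    [0,0,0],
    [0,0,0],
  ],
)

```text
time_s: 13.8
position: [0.5935, 0.0853, 0.1987]
tcp_rot: [[-0.96, 0.281, 0.0], [0.281, 0.96, 0.002], [0.0, 0.002, -1.0]]
force: [-0.5, 0.7, -1.9]
opening: 0.27
```

Request:
play_rows(
  fingers=[255,255,255,255,255,255,255],
  linear=[
    [0,0,2],
    [0,0,4],
    [0,0,6],
    [0,0,8],
    [0,0,9.5],
    [0,0,10.5],
    [0,0,10.5],
  ],
  rot=[
    [0,0,0],
    [0,0,0],
    [0,0,0],
    [0,0,0],
    [0,0,0],
    [0,0,0],
    [0,0,0],
  ],
)

```text
time_s: 14.5
position: [0.5934, 0.0854, 0.1881]
tcp_rot: [[-0.96, 0.281, 0.0], [0.281, 0.96, 0.002], [0.0, 0.002, -1.0]]
force: [-0.1, 0.8, -1.0]
opening: 0.27
```

Request:
play_rows(
  fingers=[255,255,255,255,255],
  linear=[
    [0,0,1],
    [0,0,2],
    [0,0,3],
    [0,0,3],
    [0,0,3],
  ],
  rot=[
    [0,0,0],
    [0,0,0],
    [0,0,0],
    [0,0,0],
    [0,0,0],
  ],
)

```text
time_s: 15.0
position: [0.5937, 0.0853, 0.1858]
tcp_rot: [[-0.96, 0.281, 0.001], [0.281, 0.96, 0.002], [-0.001, 0.002, -1.0]]
force: [-0.9, 1.1, 4.5]
opening: 0.272
```

Request:
play_rows(
  fingers=[255,255,255,255,255,255,255,255,255,255,255,255,255,255,255,255,255],
  linear=[
    [0,0,-1.2],
    [0,-1,-1.2],
    [0,-3,-1.2],
    [0,-5,-1.2],
    [0,-7.5,-1.2],
    [0,-10,-1.2],
    [0,-12.5,-1.2],
    [0,-15,-1.2],
    [0,-17.5,-1.2],
    [0,-20,-1.2],
    [0,-22.5,-1.2],
    [0,-25,-1.2],
    [0,-27.5,-1.2],
    [0,-30,-1.2],
    [0,-32.5,-1.2],
    [0,-35,-1.2],
    [0,-35,-1.2],
  ],
  rot=[
    [0,0,0],
    [0,0,0],
    [0,0,0],
    [0,0,0],
    [0,0,0],
    [0,0,0],
    [0,0,0],
    [0,0,0],
    [0,0,0],
    [0,0,0],
    [0,0,0],
    [0,0,0],
    [0,0,0],
    [0,0,0],
    [0,0,0],
    [0,0,0],
    [0,0,0],
  ],
)

```text
time_s: 16.7
position: [0.5835, 0.0512, 0.1864]
tcp_rot: [[-0.96, 0.281, -0.0], [0.281, 0.96, 0.001], [0.0, 0.001, -1.0]]
force: [0.8, 2.1, -2.3]
opening: 0.267
```

```bash
python3 - <<'E'
from h import *
go([0,0,0])
d=bot.read_state()["position"]-MID;print(d@KX,d@KY, bot.read_state()["force"]@KY)
E
```

```text
t 16.7 pos [0.5835 0.0512 0.1864] F [ 0.82  2.13 -2.34] M [ 0.625 -0.208 -0.027] op 0.267
shift [ 545.5 -213.2  186.3] rot [ 0.06 -0.02 -0.01]
-0.0008431787061515379 -0.009693121068089046 2.2727262857346964
```

Request:
play_rows(
  fingers=[255,255,255,255,255],
  linear=[
    [0,-1.5,0],
    [0,-3,0],
    [0,-4.5,0],
    [0,-5,0],
    [0,-5,0],
  ],
  rot=[
    [0,0,0],
    [0,0,0],
    [0,0,0],
    [0,0,0],
    [0,0,0],
  ],
)

```text
time_s: 17.2
position: [0.5822, 0.0468, 0.1864]
tcp_rot: [[-0.96, 0.281, 0.0], [0.281, 0.96, 0.001], [0.0, 0.002, -1.0]]
force: [0.7, 3.1, -2.4]
opening: 0.272
```

Request:
play_rows(
  fingers=[255,255,255,255],
  linear=[
    [0,-1,0],
    [0,-2,0],
    [0,-2,0],
    [0,-2,0],
  ],
  rot=[
    [0,0,0],
    [0,0,0],
    [0,0,0],
    [0,0,0],
  ],
)

```text
time_s: 17.6
position: [0.5819, 0.0461, 0.1864]
tcp_rot: [[-0.96, 0.281, 0.001], [0.281, 0.96, 0.004], [-0.0, 0.004, -1.0]]
force: [1.7, 5.5, -2.8]
opening: 0.267
```

```bash
python3 - <<'E'
from h import *
go([0,0,0])
d=bot.read_state()["position"]-MID;print(d@KX,d@KY, bot.read_state()["force"]@KY)
E
```

```text
t 17.6 pos [0.5819 0.0461 0.1864] F [ 1.66  5.53 -2.78] M [ 1.418 -0.446 -0.027] op 0.267
shift [ 545.5 -208.7  185.5] rot [ 0.23  0.   -0.03]
-0.0008741993326181796 -0.015020126836969022 5.777776369649153
```

Request:
play_rows(
  fingers=[255,255,255,255,255],
  linear=[
    [0,-1,0],
    [0,-2,0],
    [0,-2,0],
    [0,-2,0],
    [0,-2,0],
  ],
  rot=[
    [0,0,0],
    [0,0,0],
    [0,0,0],
    [0,0,0],
    [0,0,0],
  ],
)

```text
time_s: 18.1
position: [0.5818, 0.0455, 0.1864]
tcp_rot: [[-0.959, 0.282, 0.002], [0.282, 0.959, 0.007], [-0.0, 0.007, -1.0]]
force: [1.8, 8.5, -3.2]
opening: 0.272
```

```bash
python3 - <<'E'
from h import *
from rig import capture
go([0,0,0])
d=bot.read_state()["position"]-MID;print(d@KX,d@KY, bot.read_state()["force"]@KY)
s=capture("scene")[:,:,::-1]
cv2.imwrite("pics/s5c.png",cv2.resize(s[100:250,200:380],None,fx=4,fy=4)[:600])
E
```

```text
t 18.1 pos [0.5818 0.0455 0.1864] F [ 1.81  8.49 -3.16] M [ 2.215 -0.564 -0.043] op 0.272
shift [ 545.4 -209.   184.8] rot [ 0.4   0.02 -0.08]
-0.0008374336519874036 -0.015643624072491556 8.654937957871683
```

View pics/s5c.png

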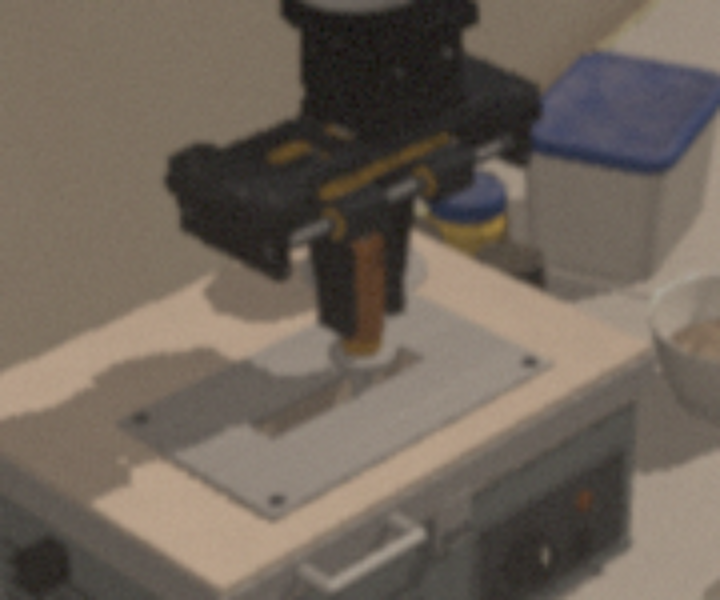

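Request:
play_rows(
  fingers=[255,255,255,255,255,255],
  linear=[
    [0,2,0],
    [0,4,0],
    [0,5.5,0],
    [0,5.5,0],
    [0,5.5,0],
    [0,5.5,0],
  ],
  rot=[
    [0,0,0],
    [0,0,0],
    [0,0,0],
    [0,0,0],
    [0,0,0],
    [0,0,0],
  ],
)

```text
time_s: 18.75
position: [0.5825, 0.0478, 0.1864]
tcp_rot: [[-0.96, 0.281, 0.0], [0.281, 0.96, 0.001], [0.0, 0.001, -1.0]]
force: [-0.1, -0.4, -1.5]
opening: 0.27
```

```bash
python3 - <<'E'
from h import *
go([0,0,0])
d=bot.read_state()["position"]-MID;print(d@KX,d@KY, bot.read_state()["force"]@KY)
E
```

```text
t 18.75 pos [0.5825 0.0478 0.1864] F [-0.1  -0.35 -1.48] M [-0.022 -0.012 -0.021] op 0.27
shift [ 545.6 -209.6  186.3] rot [ 0.05 -0.01 -0.01]
-0.0007801188221450996 -0.013219734447205788 -0.3655948349899438
```

Forces are zeroed and the tip is free in the socket. Lift out.

Request:
play_rows(
  fingers=[255,255,255,255,255,255,255,255,255,255,255,255],
  linear=[
    [0,0,-2],
    [0,0,-6],
    [0,0,-12],
    [0,0,-19],
    [0,0,-26],
    [0,0,-34],
    [0,0,-44],
    [0,0,-56],
    [0,0,-67],
    [0,0,-75],
    [0,0,-78],
    [0,0,-78],
  ],
  rot=[
    [0,0,0],
    [0,0,0],
    [0,0,0],
    [0,0,0],
    [0,0,0],
    [0,0,0],
    [0,0,0],
    [0,0,0],
    [0,0,0],
    [0,0,0],
    [0,0,0],
    [0,0,0],
  ],
)

```text
time_s: 19.95
position: [0.5829, 0.0483, 0.265]
tcp_rot: [[-0.96, 0.281, 0.001], [0.281, 0.96, 0.002], [-0.001, 0.002, -1.0]]
force: [0.0, -0.8, -1.3]
opening: 0.268
```

```bash
python3 - <<'E'
from h import *
from rig import capture
go([.4917,.3953,.264])
p=bot.read_state()["position"]; print(proj("scene",[p+[0,0,-.093],p])); 
s=capture("scene")[:,:,::-1]
cv2.imwrite("pics/s6c.png",cv2.resize(s[100:250,200:380],None,fx=4,fy=4)[:600])
E
```

```text
t 19.95 pos [0.5829 0.0483 0.265 ] F [ 0.01 -0.83 -1.28] M [-0.022 -0.018  0.059] op 0.268
shift [184.9 307.5   1.4] rot [0.11 0.06 0.  ]
[[288.62052874 186.10822394]
 [287.72964213 146.11056308]]
```

View pics/s6c.png

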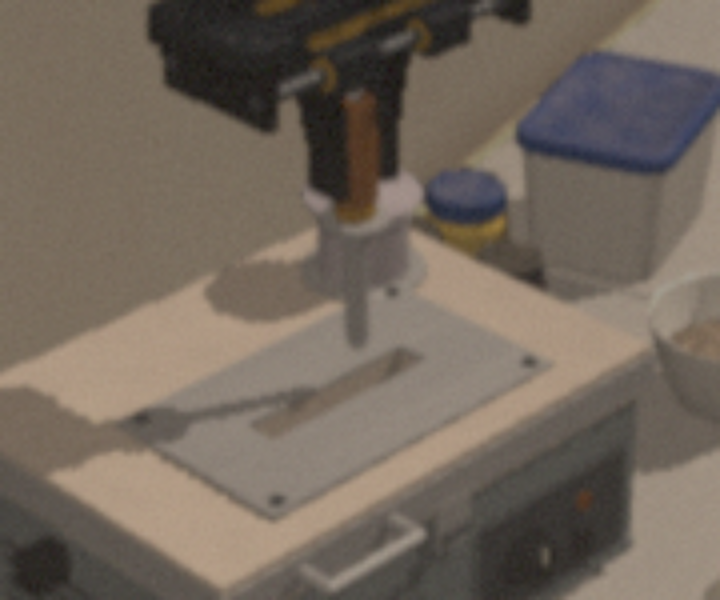

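Request:
play_rows(
  fingers=[255,255,255,255,255,255,255,255,255,255,255,255,255,255,255,255,255,255,255,255],
  linear=[
    [3,5,0],
    [9,15,0],
    [19,31,0],
    [31,51,0],
    [44,73,0],
    [57,95,0],
    [70,117,0],
    [83,139,0],
    [96,160,0],
    [109,181,0],
    [122,203,0],
    [135,224,0],
    [147,244,0],
    [159,264,0],
    [169,281,0],
    [177,294,0],
    [183,304,0],
    [184.9,307.5,1],
    [184.9,307.5,1],
    [184.9,307.5,1],
  ],
  rot=[
    [0,0,0],
    [0,0,0],
    [0,0,0],
    [0,0,0],
    [0,0,0],
    [0,0,0],
    [0,0,0],
    [0,0,0],
    [0,0,0],
    [0,0,0],
    [0,0,0],
    [0,0,0],
    [0,0,0],
    [0,0,0],
    [0,0,0],
    [0,0,0],
    [0,0,0],
    [0,0,0],
    [0,0,0],
    [0,0,0],
  ],
)

```text
time_s: 22.0
position: [0.4917, 0.3947, 0.2638]
tcp_rot: [[-0.96, 0.281, 0.0], [0.281, 0.96, 0.001], [0.0, 0.001, -1.0]]
force: [1.2, -0.7, -0.4]
opening: 0.266
```

```bash
python3 - <<'E'
from h import *
from rig import capture
go([.4917,.3953,.185])
p=bot.read_state()["position"]; print(proj("scene",[p+[0,0,-.093],p])); 
s=capture("scene")[:,:,::-1].copy()
I=cv2.resize(s[250:370,160:300],None,fx=5,fy=5,interpolation=cv2.INTER_CUBIC)
a=np.linspace(0,2*np.pi,60)
for r in(.010,.017):
    q=proj("scene",np.c_[.4917+r*np.cos(a),.3953+r*np.sin(a),0*a+.085])
    cv2.polylines(I,[np.round((q-[160,250]+.5)*5-.5).astype(int)],True,(0,255,0) if r>.012 else (0,0,255),1)
cv2.imwrite("pics/s7c.png",I)
E
```

```text
t 22.0 pos [0.4917 0.3947 0.2638] F [ 1.22 -0.69 -0.41] M [-0.01  -0.017  0.034] op 0.266
shift [ 0.1  0.5 78.8] rot [ 0.06 -0.   -0.03]
[[230.55595541 299.49912342]
 [226.14722766 253.93782101]]
```

View pics/s7c.png

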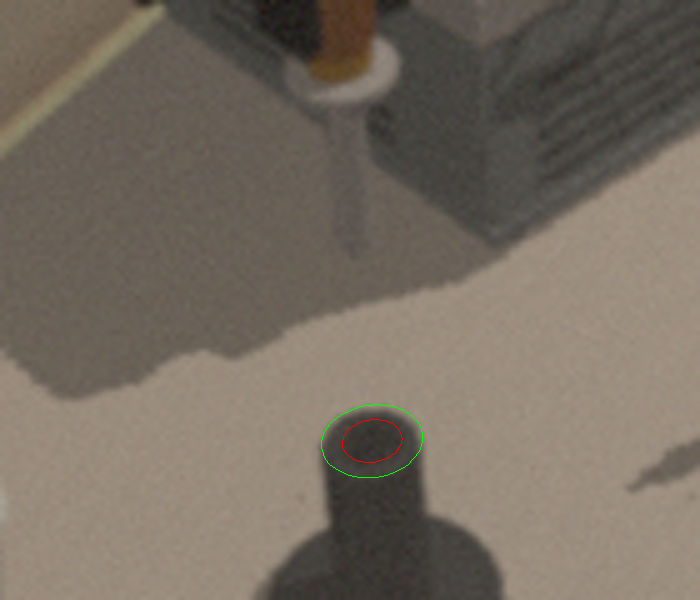

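Request:
play_rows(
  fingers=[255,255,255,255,255,255,255,255,255,255,255,255],
  linear=[
    [0,0.2,5],
    [0,0.2,16],
    [0,0.2,32],
    [0,0.2,48],
    [0,0.2,62],
    [0,0.2,72],
    [0,0.2,79],
    [0,0.2,84],
    [0,0.2,89],
    [0,0.2,94],
    [0,0.2,98],
    [0,0.2,98],
  ],
  rot=[
    [0,0,0],
    [0,0,0],
    [0,0,0],
    [0,0,0],
    [0,0,0],
    [0,0,0],
    [0,0,0],
    [0,0,0],
    [0,0,0],
    [0,0,0],
    [0,0,0],
    [0,0,0],
  ],
)

```text
time_s: 23.25
position: [0.4913, 0.3955, 0.1655]
tcp_rot: [[-0.96, 0.281, -0.0], [0.281, 0.96, 0.001], [0.001, 0.001, -1.0]]
force: [-0.3, 0.2, -1.1]
opening: 0.273
```

Tip is inside the bore (tip at ~0.0725) with no force. Continue to ~1 mm above rest.

Request:
play_rows(
  fingers=[255,255,255,255,255,255,255,255,255,255,255],
  linear=[
    [0,0,3],
    [0,0,9],
    [0,0,16],
    [0,0,24],
    [0,0,32],
    [0,0,40],
    [0,0,47],
    [0,0,52],
    [0,0,55.5],
    [0,0,57],
    [0,0,57],
  ],
  rot=[
    [0,0,0],
    [0,0,0],
    [0,0,0],
    [0,0,0],
    [0,0,0],
    [0,0,0],
    [0,0,0],
    [0,0,0],
    [0,0,0],
    [0,0,0],
    [0,0,0],
  ],
)

```text
time_s: 24.35
position: [0.4916, 0.3958, 0.1089]
tcp_rot: [[-0.96, 0.281, 0.0], [0.281, 0.96, 0.002], [0.0, 0.002, -1.0]]
force: [0.4, 0.6, -0.4]
opening: 0.27
```

Request:
play_rows(
  fingers=[255,255,255],
  linear=[
    [0,0,0.5],
    [0,0,1],
    [0,0,1],
  ],
  rot=[
    [0,0,0],
    [0,0,0],
    [0,0,0],
  ],
)

```text
time_s: 24.65
position: [0.4917, 0.3959, 0.1082]
tcp_rot: [[-0.96, 0.281, 0.001], [0.281, 0.96, 0.002], [-0.0, 0.002, -1.0]]
force: [-1.2, 0.2, -1.9]
opening: 0.266
```

Request:
play_rows(
  fingers=[255,255,255],
  linear=[
    [0,0,0.7],
    [0,0,0.7],
    [0,0,0.7],
  ],
  rot=[
    [0,0,0],
    [0,0,0],
    [0,0,0],
  ],
)

```text
time_s: 24.95
position: [0.4918, 0.3959, 0.108]
tcp_rot: [[-0.96, 0.281, 0.001], [0.281, 0.96, 0.002], [-0.0, 0.002, -1.0]]
force: [-1.0, -0.7, 5.9]
opening: 0.27
```

Collar has landed on the rim. Release and rise.

Request:
play_rows(
  fingers=[200,150,100,50,0,0,0,0,0,0,0,0],
  linear=[
    [0,0,-0.5],
    [0,0,-0.5],
    [0,0,-0.5],
    [0,0,-0.5],
    [0,0,-0.5],
    [0,0,-0.5],
    [0,0,-0.5],
    [0,0,-0.5],
    [0,0,-0.5],
    [0,0,-0.5],
    [0,0,-0.5],
    [0,0,-0.5],
  ],
  rot=[
    [0,0,0],
    [0,0,0],
    [0,0,0],
    [0,0,0],
    [0,0,0],
    [0,0,0],
    [0,0,0],
    [0,0,0],
    [0,0,0],
    [0,0,0],
    [0,0,0],
    [0,0,0],
  ],
)

```text
time_s: 26.15
position: [0.4916, 0.3958, 0.1077]
tcp_rot: [[-0.96, 0.281, 0.0], [0.281, 0.96, 0.002], [0.0, 0.002, -1.0]]
force: [-0.2, 0.4, -0.3]
opening: 0.996
```

Request:
play_rows(
  fingers=[0,0,0,0,0,0,0,0,0,0,0,0],
  linear=[
    [0,0,-4],
    [0,0,-12],
    [0,0,-24],
    [0,0,-38],
    [0,0,-54],
    [0,0,-70],
    [0,0,-86],
    [0,0,-102],
    [0,0,-114],
    [0,0,-120],
    [0,0,-120],
    [0,0,-120],
  ],
  rot=[
    [0,0,0],
    [0,0,0],
    [0,0,0],
    [0,0,0],
    [0,0,0],
    [0,0,0],
    [0,0,0],
    [0,0,0],
    [0,0,0],
    [0,0,0],
    [0,0,0],
    [0,0,0],
  ],
)

```text
time_s: 27.35
position: [0.4912, 0.3954, 0.2274]
tcp_rot: [[-0.96, 0.281, -0.0], [0.281, 0.96, 0.001], [0.001, 0.001, -1.0]]
force: [-0.2, -0.5, -0.4]
opening: 1.003
```

```bash
python3 - <<'E'
from h import *
from rig import capture
go([.4917,.3953,.185])
s=capture("scene")[:,:,::-1]
cv2.imwrite("pics/s8c.png",cv2.resize(s[160:400,120:400],None,fx=2.5,fy=2.5))
E
```

```text
t 27.35 pos [0.4912 0.3954 0.2274] F [-0.18 -0.54 -0.36] M [-0.01  -0.003 -0.009] op 1.003
shift [-0.5  0.  42.4] rot [ 0.07 -0.04 -0.  ]
```

View pics/s8c.png

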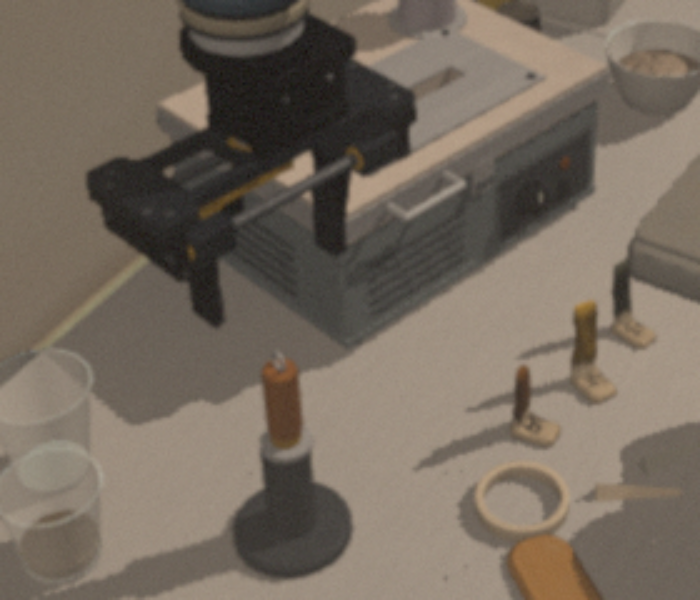

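```bash
python3 -c "
from rig import bot
print(bot.hand_in())"
```

```text
the job is handed in; nothing more can be done
None
```

The damper is drawn to its open stop and the poker is back in its stand. I handed the job in at about 27 s of the 61 s allowed.

- **Finding the socket:** I slid the tip along the slot from y = -8 mm with about 7 N of pressure. It dropped at about y = +25 mm. The tip reached the floor 25 mm below the plate face, so it was fully in.
- **Opening the damper:** I drew it about 41 mm towards the vent stack, which is the 40 mm stroke plus about 1.5 mm of play in the socket. The pull then rose to about 8.7 N with almost no further movement. That is more than the 3 to 5 N it takes to move, so I take it to be against the stop. The plate itself can't be seen, so this rests on force and travel only.
- **Returning the poker:** I took the side load off before lifting it out, then lowered it until the collar landed on the stand's rim (about 6 N), released it and rose clear.

The last picture shows the poker upright in its stand, all three tiles standing, and the gripper clear of everything with no contact force. None of the checks failed. The camera estimates of the stand's position differed by up to 5 mm in y at first. I settled on one from overlays and from where the poker gripped without side force.

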